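# Sort the microscope bench after a viewing session

### The arm

A 6-joint arm with a two-finger parallel gripper is mounted at the origin on the work surface. World frame = base frame: x ahead of the robot, y to its left, z up, the work surface at z = 0. Lengths are in m, angles in rad, forces in N, time in s.
With the tool pointing down it reaches from about 0.3 to 0.775 m from the base axis. Payload 14.6 kg.
Tool frame: the origin (TCP) lies at the very end of the fingers, on their centre line; the grasp point (between the pads) lies 19 mm behind it (arm.pinch_z is the distance from the TCP to the grasp point, in m); y points along the fingers, z is the direction in which the jaws open and shut, and the axes are right-handed (so a half turn about y gives the same grasp; the last joint's range is limited). The gripper opens to 85 mm and grips with 20 to 120 N. Pads are 22 mm wide; open, the fingers measure 114 mm over their backs; the gripper's body (76 mm by 85 mm) begins 54 mm behind the grasp point. The pads swing forward as they close: fully open they stand 13 mm farther back than shut.
Start: joints at [-1.366, 0.3, 1.521, -0, 1.321, -0.067], TCP at [0.148, -0.53, 0.231] pointing down, gripper open.
Joint ranges: [-3.03, 3.03], [-0.79, 2.21], [0.23, 2.52], [-1.04, 4.18], [0, 3.07], [-2.55, 2.55]. Speed limits (rad/s): [2.22, 2.22, 2.57, 3.14, 3.14, 3.14].

### API

Orientations are given as a unit quaternion [w, x, y, z].
In Python, from bench import arm gives the robot as it stands.
- The arm moves only by the tool play_rows, never from a script. Its arguments are lists of equal length, an entry for each row: "hand": the opening, from -1 (shut) to 1 (fully open); "offset": the shift along the tool's x, y, z in m, a list of three; "turn": the turn about the tool's y in degrees. In form: {"hand": [hand, ...], "offset": [[dx, dy, dz], ...], "turn": [turn, ...]}. A call has 1 to 5 rows; each row is the pose to reach, as a shift and turn from the pose commanded when the call began, along the tool's axes at that moment; what a row does not reach only later rows make up. A row lasts 1/10 s, in which the tool goes at most 50 mm and 8.59 degrees, less where a joint would pass 70% of its speed; a pose out of reach is approached as far as the arm can. A call with a gripper value outside its range is refused whole. The fingers move at their own pace and stop on an object; "newtons" is the grip in N (left out, the last holds). Time passes only in rows, so rows that repeat a pose let the fingers close. It gives the time, the measured TCP pose, the force and the opening at its end, in the units of the state.
- arm.read_state(): the state, without advancing time (a new reading comes with each control period).
- arm.capture(name): name is "scene" or "top"; returns the picture (420x560x3 uint8, red, green, blue); there is no depth.
- arm.get_calibration(name): a dict with "mtx" (3x3 intrinsics, pixels), "position" and "orientation" of the camera in the world. Camera axes: x right, y down, z forward; pixel columns grow to the right and rows downward; lengths in m; the calibration is good to about 2 mm. A picture is of the moment at which its call begins. get_calibration takes no time and is no camera call.
- arm.job_done(): hands the job in, once; it reports no verdict.
The state is a dict: "clock": time; "q": joint angles; "joint_velocities": joint speeds; "tau": joint torques, N m; "tcp_pos": TCP position; "tool_rot": TCP orientation; "wrist_force": force on the tool from outside, world axes, zero at the start; "wrist_torque": the same for the moment, N m; "gripper_width": opening from 0.0 (shut) to 1.0 (fully open).
Only numpy, scipy, OpenCV 4.12 (cv2) and the standard library are available. Lean on these libraries where they do the work, as an engineer would, in place of code of your own. Each camera call takes 0.05 s, during which the arm holds its last target. There are 200 camera calls.

### The job

Clear up after the microscope session: stand both blue-lidded specimen pots in the blue tray, both orange-lidded pots in the orange tray, and the black eyepiece in the steel tray, lens up. Keep the pots and the eyepiece upright all the way, leave each standing flat on its tray's floor, and leave the power supply and the culture dish where they are.

Things in the scene. Friction and masses are not known exactly. Their poses are not given: they have to be found in the camera images.
- tall_blue_center (a point): centre of the tall specimen pot with the blue screw lid: an upright round pot, 36 mm in diameter and 56 mm tall, frosted white below, the top 14 mm is the blue lid (same diameter). The point lies on its axis, half-way up (28 mm above its underside); z points up through the lid. Loose, about 60 g
- short_blue_center (a point): centre of the short, wider specimen pot with the blue screw lid: an upright round pot, 44 mm in diameter and 46 mm tall, frosted white below, the top 14 mm is the blue lid (same diameter). The point lies on its axis, half-way up (23 mm above its underside); z points up through the lid. Loose, about 60 g
- tall_orange_center (a point): centre of the tall specimen pot with the orange screw lid: an upright round pot, 36 mm in diameter and 56 mm tall, frosted white below, the top 14 mm is the orange lid (same diameter). The point lies on its axis, half-way up (28 mm above its underside); z points up through the lid. Loose, about 60 g
- short_orange_center (a point): centre of the short, wider specimen pot with the orange screw lid: an upright round pot, 44 mm in diameter and 46 mm tall, frosted white below, the top 14 mm is the orange lid (same diameter). The point lies on its axis, half-way up (23 mm above its underside); z points up through the lid. Loose, about 60 g
- eyepiece_center (a point): centre of the black microscope eyepiece, standing on its bright steel barrel: barrel 30 mm in diameter from 0 to 22 mm height, black body 36 mm in diameter from 22 to 54 mm height (top, with a lens in it). The point lies on its axis, half-way up (27 mm above its underside); z points up through the lens. Loose, about 80 g
- blue_tray: blue plastic tray, fixed to the bench: a low open rectangular tray, outside 90 mm along its x and 126 mm along its y, inside 84 x 120 mm, walls 3 mm thick. Origin at the centre of its underside, on the bench; its floor is 3 mm and its rim 10 mm above the bench. It has room for two pots side by side along its y
- orange_tray: orange plastic tray, fixed to the bench: a low open rectangular tray, outside 90 mm along its x and 126 mm along its y, inside 84 x 120 mm, walls 3 mm thick. Origin at the centre of its underside, on the bench; its floor is 3 mm and its rim 10 mm above the bench. It has room for two pots side by side along its y
- steel_tray: bare steel tray, fixed to the bench: a low open rectangular tray, outside 90 mm along its x and 126 mm along its y, inside 84 x 120 mm, walls 3 mm thick. Origin at the centre of its underside, on the bench; its floor is 3 mm and its rim 10 mm above the bench. For the eyepiece
- power_brick: bystander: black power supply, a box 50 mm along its x, 95 mm along its y, 30 mm high. Origin at the centre of its underside. Loose; to be left alone
- dish: bystander: round white covered culture dish, 92 mm in diameter, 17 mm high. Origin at the centre of its underside. Loose; to be left alone

How it is judged:
At the end, for the whole second after the job is handed in: Each pot stands in the tray of its lid's colour and the eyepiece in the steel tray: centre within 30 mm of the tray's centre along its x and 50 mm along its y, at the height of standing on the tray floor within 5 mm, upright within 0.12 rad, at rest (under 0.02 m/s) (x of tall_blue_center in the frame of blue_tray between -0.03 and 0.03 m and y of tall_blue_center in the frame of blue_tray between -0.05 and 0.05 m and z of tall_blue_center in the frame of blue_tray between 0.026 and 0.036 m and angle between each of tall_blue_center, short_blue_center, tall_orange_center, short_orange_center, eyepiece_center's own z axis and vertical below 0.12 rad and linear speed of each of tall_blue, short_blue, tall_orange, short_orange, eyepiece below 0.02 m/s and x of short_blue_center in the frame of blue_tray between -0.03 and 0.03 m and y of short_blue_center in the frame of blue_tray between -0.05 and 0.05 m and z of short_blue_center in the frame of blue_tray between 0.021 and 0.031 m and x of tall_orange_center in the frame of orange_tray between -0.03 and 0.03 m and y of tall_orange_center in the frame of orange_tray between -0.05 and 0.05 m and z of tall_orange_center in the frame of orange_tray between 0.026 and 0.036 m and x of short_orange_center in the frame of orange_tray between -0.03 and 0.03 m and y of short_orange_center in the frame of orange_tray between -0.05 and 0.05 m and z of short_orange_center in the frame of orange_tray between 0.021 and 0.031 m and x of eyepiece_center in the frame of steel_tray between -0.03 and 0.03 m and y of eyepiece_center in the frame of steel_tray between -0.05 and 0.05 m and z of eyepiece_center in the frame of steel_tray between 0.025 and 0.035 m); the robot touches nothing.
It fails at once if a pot or the eyepiece is tipped over (more than 0.6 rad) (angle between any of tall_blue_center, short_blue_center, tall_orange_center, short_orange_center, eyepiece_center's own z axis and vertical above 0.6 rad).
It fails at once if the power supply or the culture dish is moved by more than 20 mm (distance of any of power_brick, dish from where it was at the start of the episode above 0.02 m).
It also fails if it takes over 115 s, if anything falls off the work surface, if the arm or the gripper's body presses on something with over 40 N, if the wrist force passes 120 N, or if a joint passes its speed limit or range.

## Working session

There is one attempt and no reset: what is moved stays moved. The work goes in short steps, Python scripts to look and compute and a tool call to move; the robot and the scene stay as the last step left them, time stands still between calls to the robot, and variables do not carry over. Pictures are saved under pics/ and viewed, about 12 in all and at most 16, crops included, and the job is handed in when it is done.

Besides the shell and the picture viewer there is one more tool, called after "Emit:" in YAML: its name, and indented under it one key for each argument. play_rows: Moves the arm, as the interface text tells. Its arguments: {"type":"object","properties":{"hand":{"type":"array","items":{"type":"number"}},"offset":{"type":"array","items":{"type":"array","items":{"type":"number"}}},"turn":{"type":"array","items":{"type":"number"}},"newtons":{"type":"number"}},"required":["hand","offset","turn"]}

```bash
mkdir -p pics
python3 - <<'E'
from bench import arm
import cv2
for n in("top","scene"):
    cv2.imwrite(f"pics/{n}0.png",arm.capture(n)[:,:,::-1]); print(n,arm.get_calibration(n))
s=arm.read_state()
print(s["tcp_pos"],s["tool_rot"],s["clock"],s["gripper_width"],arm.pinch_z)
E
```

```text
top {'mtx': array([[383.78231259,   0.        , 270.4552516 ],
       [  0.        , 383.78231259, 209.33254025],
       [  0.        ,   0.        ,   1.        ]]), 'position': array([4.04320796e-01, 9.92652944e-04, 1.11241532e+00]), 'orientation': array([-0.02440432,  0.71354719, -0.69958687,  0.02886255])}
scene {'mtx': array([[402.76928321,   0.        , 285.28019492],
       [  0.        , 402.76928321, 210.61993928],
       [  0.        ,   0.        ,   1.        ]]), 'position': array([ 1.27915232, -0.13932673,  0.55622901]), 'orientation': array([-0.37645441,  0.66380884,  0.56701466, -0.31005528])}
[ 0.14761731 -0.52960988  0.23077011] [ 0.09578353 -0.09580324  0.7009567  -0.70021923] 0.1 0.9968259914204323 0.0187
```

View pics/top0.png

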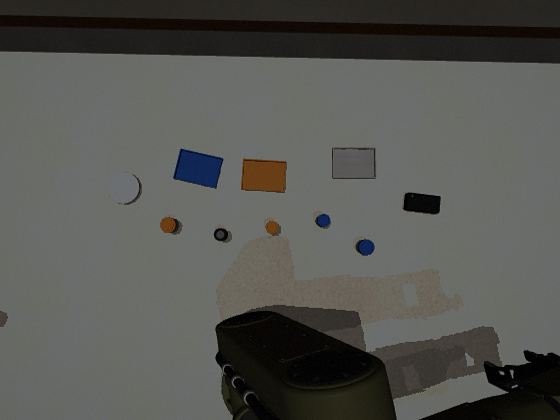

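View pics/scene0.png

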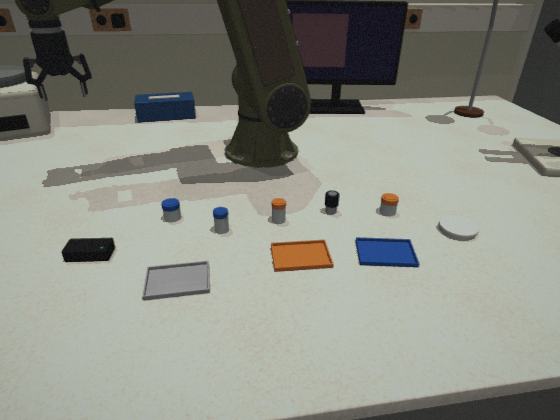

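The top view shows: dish (124,188), blue tray (198,169), orange tray (264,176), steel tray (354,163) and brick (422,203). It also shows short orange (169,225), eyepiece (221,235), tall orange (272,227), tall blue (323,220) and short blue (366,247). Next I'll enlarge the area and segment the coloured parts.

```bash
cat > h.py <<'E'
import numpy as np,cv2
from scipy.spatial.transform import Rotation as R
from bench import arm
def Rq(q): return R.from_quat([q[1],q[2],q[3],q[0]]).as_matrix()
def ray(n,uv,z):
    c=arm.get_calibration(n); d=Rq(c["orientation"])@np.linalg.inv(c["mtx"])@np.array([uv[0],uv[1],1.])
    p=np.array(c["position"]); return p+d*(z-p[2])/d[2]
def proj(n,P):
    c=arm.get_calibration(n); q=c["mtx"]@(Rq(c["orientation"]).T@(np.array(P)-c["position"])); return q[:2]/q[2]
E
python3 - <<'E'
from h import *
im=cv2.imread("pics/top0.png")
c=im[135:265,90:450]; c=cv2.resize(c,None,fx=2.2,fy=2.2,interpolation=cv2.INTER_CUBIC)
cv2.imwrite("pics/top0c.png",np.clip(c.astype(float)*1.6,0,255).astype(np.uint8))
hsv=cv2.cvtColor(im,cv2.COLOR_BGR2HSV)
for nm,lo,hi in(("blue",(100,120,40),(130,255,255)),("orange",(5,150,60),(20,255,255)),("dark",(0,0,0),(180,255,45))):
    m=cv2.inRange(hsv,lo,hi); m[:140]=0;m[265:]=0
    n,l,st,ce=cv2.connectedComponentsWithStats(m)
    for i in range(1,n):
        if st[i,4]<40 or st[i,4]>3000: continue
        ct=cv2.findContours((l==i).astype(np.uint8),0,2)[0][0]; r=cv2.minAreaRect(ct)
        big=st[i,4]>500
        z=.005 if big else .05
        box=cv2.boxPoints(r); w=[np.round(ray("top",b,.01 if nm!="dark" else .03)[:2],3).tolist() for b in box]
        print(nm,st[i].tolist(),ce[i].round(1),[ray("top",ce[i],z)[:2].round(4).tolist() for z in(.0065,.03,.046,.054,.056)],w if big else '')
E
```

```text
blue [173, 149, 50, 39, 1292] [197.8 168. ] [[0.6041, 0.2085], [0.5998, 0.2041], [0.5969, 0.2011], [0.5955, 0.1996], [0.5951, 0.1992]] [[0.573, 0.279], [0.661, 0.263], [0.635, 0.138], [0.547, 0.156]]
blue [318, 214, 12, 13, 125] [323.4 220. ] [[0.4602, -0.1586], [0.459, -0.1552], [0.4582, -0.1529], [0.4578, -0.1517], [0.4577, -0.1514]] 
blue [359, 240, 15, 15, 187] [366.1 246.9] [[0.3852, -0.282], [0.3856, -0.2759], [0.3859, -0.2718], [0.386, -0.2698], [0.386, -0.2693]] 
orange [241, 159, 45, 33, 1312] [263.3 175. ] [[0.5875, 0.0176], [0.5836, 0.0172], [0.5809, 0.017], [0.5796, 0.0168], [0.5793, 0.0168]] [[0.545, 0.082], [0.635, 0.079], [0.629, -0.047], [0.54, -0.043]]
orange [160, 217, 16, 16, 187] [167.5 224.5] [[0.4383, 0.29], [0.4375, 0.2838], [0.437, 0.2796], [0.4368, 0.2775], [0.4367, 0.277]] 
orange [266, 221, 13, 13, 126] [271.8 227. ] [[0.4371, -0.0101], [0.4364, -0.0098], [0.4359, -0.0097], [0.4357, -0.0096], [0.4356, -0.0096]] 
dark [403, 193, 38, 21, 649] [421.6 202.9] [[0.5153, -0.4433], [0.513, -0.4338], [0.5114, -0.4274], [0.5105, -0.4242], [0.5103, -0.4234]] [[0.492, -0.38], [0.544, -0.386], [0.535, -0.488], [0.483, -0.482]]
dark [171, 219, 8, 14, 44] [175.7 225.9] [[0.4346, 0.2664], [0.434, 0.2607], [0.4335, 0.2569], [0.4333, 0.255], [0.4333, 0.2545]] 
dark [214, 228, 14, 13, 103] [220.7 234.3] [[0.4131, 0.1365], [0.4129, 0.1336], [0.4128, 0.1317], [0.4127, 0.1307], [0.4127, 0.1304]] 
dark [356, 240, 8, 15, 42] [358.4 246.5] [[0.386, -0.2599], [0.3864, -0.2543], [0.3866, -0.2506], [0.3868, -0.2487], [0.3868, -0.2482]]
```

View pics/top0c.png

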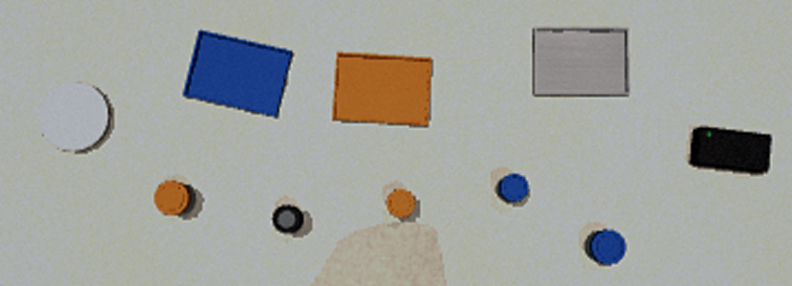

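```bash
cat >> h.py <<'E'
def rel(P,jaw=None):
    """offset to world TCP P along current tool axes, plus tool yaw info"""
    s=arm.read_state(); T=Rq(s["tool_rot"])
    print("t",round(s["clock"],2),"tcp",np.round(s["tcp_pos"],4),"open",round(s["gripper_width"],3),"q",np.round(s["q"],2))
    for p in np.atleast_2d(P): print(np.round(p,3),"->",np.round(T.T@(np.array(p)-s["tcp_pos"]),4))
E
python3 - <<'E'
from h import *
T=Rq(arm.read_state()["tool_rot"]); print(T.round(3))
print("steel",ray("top",(354.1,163.2),.006),ray("top",(332.3,147.7),.01),ray("top",(375.9,147.7),.01),ray("top",(332.3,178.6),.01))
print("scene check",[ray("scene",p,z)[:2].round(3).tolist() for p,z in(((171,204),.046),((221,212.5),.056),((279,203.5),.056),((332,195.5),.054),((389.5,198.5),.046))])
rel([.386,-.272,.15])
E
```

```text
[[-0.963 -0.     0.268]
 [-0.268  0.001 -0.963]
 [-0.    -1.    -0.001]]
steel [ 0.62797069 -0.2469197   0.006     ] [ 0.67163281 -0.18215246  0.01      ] [ 0.67433327 -0.30966442  0.01      ] [ 0.58061135 -0.18282225  0.01      ]
scene check [[0.393, -0.269], [0.466, -0.148], [0.444, -0.008], [0.42, 0.132], [0.442, 0.279]]
t 0.1 tcp [ 0.1476 -0.5296  0.2308] open 0.997 q [-1.37  0.3   1.52  0.    1.32 -0.07]
[ 0.386 -0.272  0.15 ] -> [-0.2988  0.081  -0.1841]
```

Emit:
play_rows:
  hand: [1,1,1,1,1]
  offset:
    - [-0.03,0.008,-0.018]
    - [-0.06,0.016,-0.036]
    - [-0.09,0.024,-0.054]
    - [-0.12,0.032,-0.072]
    - [-0.15,0.04,-0.09]
  turn: [-8.5,-17,-25.5,-34,-42.5]
  newtons: 40

```text
clock: 0.6
tcp_pos: [0.2687, -0.4016, 0.1908]
tool_rot: [0.345, -0.345, 0.617, -0.617]
wrist_force: [0.9, -1.3, 0.2]
gripper_width: 1.001
```

Emit:
play_rows:
  hand: [1,1,1,1,1]
  offset:
    - [0,0,0]
    - [0,0,0]
    - [0,0,0]
    - [0,0,0]
    - [0,0,0]
  turn: [-8,-16,-24,-32,-32]

```text
clock: 1.1
tcp_pos: [0.2679, -0.4027, 0.191]
tool_rot: [0.501, -0.501, 0.499, -0.499]
wrist_force: [0.1, -0.2, 0.4]
gripper_width: 1.001
```

Run:
```python
from h import *
T=Rq(arm.read_state()["tool_rot"]); print(T.round(3)); rel([.386,-.272,.15])
```

```text
[[ 0.004 -0.     1.   ]
 [-1.     0.     0.004]
 [-0.    -1.    -0.   ]]
t 1.1 tcp [ 0.2679 -0.4027  0.191 ] open 1.001 q [-1.06  0.19  1.75 -0.    1.2  -1.06]
[ 0.386 -0.272  0.15 ] -> [-0.1302  0.0411  0.1185]
```

Emit:
play_rows:
  hand: [1,1,1,1,1]
  offset:
    - [-0.03,0.012,0.03]
    - [-0.065,0.024,0.06]
    - [-0.1,0.037,0.09]
    - [-0.13,0.05,0.119]
    - [-0.13,0.05,0.119]
  turn: [0,0,0,0,0]

```text
clock: 1.6
tcp_pos: [0.3885, -0.2693, 0.1397]
tool_rot: [0.5, -0.5, 0.501, -0.499]
wrist_force: [-0.5, 0.8, 0.4]
gripper_width: 1.004
```

Emit:
play_rows:
  hand: [1,1,1,1,1]
  offset:
    - [0,0.04,0]
    - [0,0.08,0]
    - [0,0.11,0]
    - [0,0.129,0]
    - [0,0.129,0]
  turn: [0,0,0,0,0]

```text
clock: 2.1
tcp_pos: [0.3855, -0.2722, 0.0102]
tool_rot: [0.499, -0.5, 0.502, -0.499]
wrist_force: [-0.2, -0.1, -0.5]
gripper_width: 1.0
```

Emit:
play_rows:
  hand: [-1,-1,-1,-1,-1]
  offset:
    - [0,0,0]
    - [0,0,0]
    - [0,0,0]
    - [0,0,0]
    - [0,0,0]
  turn: [0,0,0,0,0]
  newtons: 40

```text
clock: 2.6
tcp_pos: [0.3873, -0.2732, 0.0137]
tool_rot: [-0.5, 0.5, -0.499, 0.5]
wrist_force: [-3.3, 0.8, 9.1]
gripper_width: 0.496
```

Emit:
play_rows:
  hand: [-1,-1,-1,-1,-1]
  offset:
    - [0,0,0]
    - [0,0,0]
    - [0,0,0]
    - [0,0,0]
    - [0,0,0]
  turn: [0,0,0,0,0]

```text
clock: 3.1
tcp_pos: [0.3873, -0.2732, 0.0137]
tool_rot: [-0.5, 0.5, -0.499, 0.5]
wrist_force: [-4.0, 1.3, 8.7]
gripper_width: 0.5
```

Run:
```python
from h import *
a=arm.capture("scene")[:,:,::-1]; b=arm.capture("top")[:,:,::-1]
c=np.hstack([cv2.resize(a[140:280,90:290],(560,392)),cv2.resize(b[200:290,320:410],(392,392))]); c=cv2.resize(c,(800,330)); cv2.imwrite("pics/g1.png",np.clip(c*1.5,0,255).astype(np.uint8))
rel([.6,.2,.15])
```

```text
t 3.2 tcp [ 0.3873 -0.2732  0.0137] open 0.495 q [-0.69  0.45  1.91 -0.    0.78 -0.69]
[0.6  0.2  0.15] -> [-0.4728 -0.1367  0.2133]
```

View pics/g1.png

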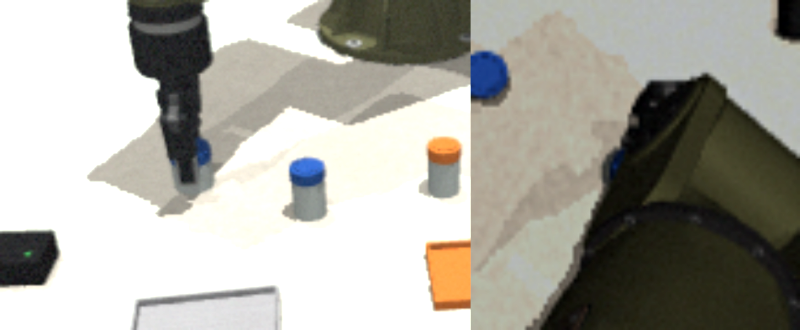

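The gripper is at 0.5, which fits the 44 mm pot. The scene view suggests the pot sits about 5 mm to the +y side of the finger centre, still within the pads. I'll lift it and carry it to the blue tray.

Emit:
play_rows:
  hand: [-1,-1,-1,-1,-1]
  offset:
    - [0,-0.04,0]
    - [0,-0.09,0]
    - [0,-0.14,0]
    - [-0.04,-0.14,0.018]
    - [-0.085,-0.14,0.037]
  turn: [0,0,0,0,0]

```text
clock: 3.7
tcp_pos: [0.4244, -0.1877, 0.1546]
tool_rot: [-0.5, 0.499, -0.499, 0.502]
wrist_force: [2.0, 0.4, -2.0]
gripper_width: 0.495
```

Emit:
play_rows:
  hand: [-1,-1,-1,-1,-1]
  offset:
    - [-0.043,0,0.019]
    - [-0.086,0,0.038]
    - [-0.129,0,0.057]
    - [-0.172,0,0.076]
    - [-0.215,0,0.095]
  turn: [0,0,0,0,0]

```text
clock: 4.2
tcp_pos: [0.519, 0.0295, 0.1532]
tool_rot: [0.501, -0.5, 0.499, -0.5]
wrist_force: [1.1, -1.3, -0.2]
gripper_width: 0.499
```

Emit:
play_rows:
  hand: [-1,-1,-1,-1,-1]
  offset:
    - [-0.043,0,0.019]
    - [-0.086,0,0.038]
    - [-0.129,0,0.057]
    - [-0.172,0,0.076]
    - [-0.2,0,0.09]
  turn: [0,0,0,0,0]

```text
clock: 4.7
tcp_pos: [0.6086, 0.2305, 0.1529]
tool_rot: [0.501, -0.5, 0.499, -0.499]
wrist_force: [0.7, -0.3, -0.7]
gripper_width: 0.5
```

Emit:
play_rows:
  hand: [-1,-1]
  offset:
    - [0,0,0]
    - [0,0,0]
  turn: [0,0]

```text
clock: 4.9
tcp_pos: [0.608, 0.2278, 0.1524]
tool_rot: [-0.5, 0.501, -0.499, 0.5]
wrist_force: [0.3, -0.0, -0.8]
gripper_width: 0.495
```

Run:
```python
from h import *
a=arm.capture("scene")[:,:,::-1]
c=cv2.resize(a[60:290,260:520],(780,690))[:600]; cv2.imwrite("pics/g2.png",np.clip(c*1.5,0,255).astype(np.uint8))
rel([.61,.230,.015])
s=arm.read_state()["tcp_pos"]
for z in(-.0,-.01,.02): print(proj("scene",s+[0,0,z]))
```

```text
t 4.95 tcp [0.608  0.2271 0.1525] open 0.498 q [ 0.3   0.59  1.3  -0.    1.26  0.3 ]
[0.61  0.23  0.015] -> [-0.0029  0.1375  0.0021]
[404.18728505 195.14805647]
[403.36602515 199.35692559]
[405.86137659 186.56851638]
```

View pics/g2.png

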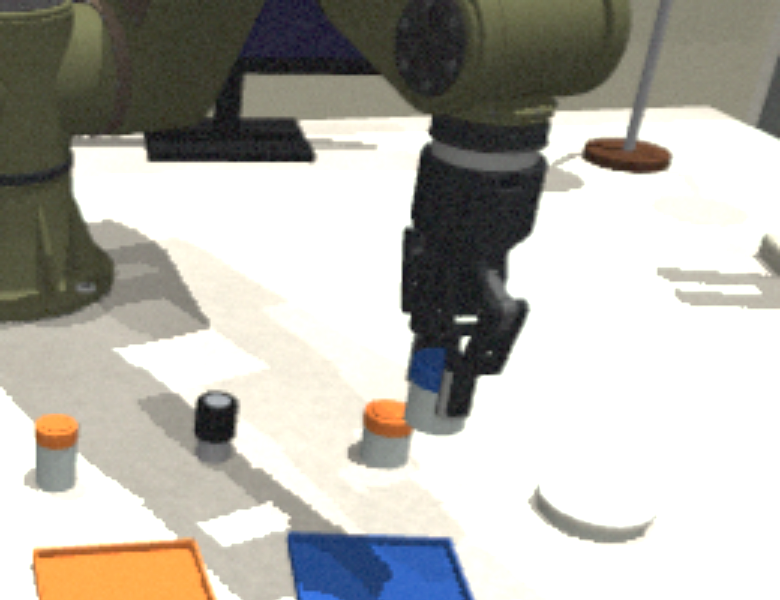

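The pot is carried upright and centred on the fingers to about 1–2 mm. I'll lower it into the blue tray.

Emit:
play_rows:
  hand: [-1,-1,-1,-1,-1]
  offset:
    - [-0.005,0.04,0.001]
    - [-0.005,0.08,0.001]
    - [-0.005,0.11,0.001]
    - [-0.005,0.127,0.001]
    - [-0.005,0.134,0.001]
  turn: [0,0,0,0,0]

```text
clock: 5.45
tcp_pos: [0.6088, 0.2317, 0.0174]
tool_rot: [-0.5, 0.501, -0.5, 0.5]
wrist_force: [-0.3, -0.8, -0.0]
gripper_width: 0.5
```

Emit:
play_rows:
  hand: [-1,-1,1,1,1]
  offset:
    - [0,0.001,0]
    - [0,0.001,0]
    - [0,0.001,0]
    - [0,0.001,0]
    - [0,0.001,0]
  turn: [0,0,0,0,0]

```text
clock: 5.95
tcp_pos: [0.6094, 0.2327, 0.018]
tool_rot: [0.501, -0.5, 0.5, -0.5]
wrist_force: [-0.2, 0.6, -0.1]
gripper_width: 0.977
```

Emit:
play_rows:
  hand: [1,1,1,1,1]
  offset:
    - [0,0,0]
    - [0,-0.02,0]
    - [0,-0.05,0]
    - [0,-0.09,0]
    - [0,-0.12,0]
  turn: [0,0,0,0,0]

```text
clock: 6.45
tcp_pos: [0.6094, 0.2327, 0.1398]
tool_rot: [0.501, -0.5, 0.499, -0.5]
wrist_force: [0.4, 0.3, 0.4]
gripper_width: 1.001
```

Run:
```python
from h import *
rel([[.458,-.1515,.13],[.458,-.1515,.018]])
```

```text
t 6.45 tcp [0.6094 0.2327 0.1398] open 1.001 q [0.31 0.61 1.3  0.   1.24 0.31]
[ 0.458 -0.152  0.13 ] -> [ 0.384   0.0094 -0.152 ]
[ 0.458 -0.152  0.018] -> [ 0.3841  0.1214 -0.1522]
```

Emit:
play_rows:
  hand: [1,1,1,1,1]
  offset:
    - [0.043,0,-0.017]
    - [0.086,0,-0.034]
    - [0.129,0,-0.051]
    - [0.172,0,-0.068]
    - [0.215,0,-0.085]
  turn: [0,0,0,0,0]

```text
clock: 6.95
tcp_pos: [0.5235, 0.016, 0.1375]
tool_rot: [0.5, -0.5, 0.499, -0.5]
wrist_force: [0.8, 0.2, 0.8]
gripper_width: 1.002
```

Emit:
play_rows:
  hand: [1,1,1,1,1]
  offset:
    - [0.043,0,-0.017]
    - [0.086,0,-0.034]
    - [0.129,0,-0.051]
    - [0.169,0,-0.067]
    - [0.169,0,-0.067]
  turn: [0,0,0,0,0]

```text
clock: 7.45
tcp_pos: [0.4562, -0.1552, 0.1376]
tool_rot: [-0.499, 0.499, -0.501, 0.501]
wrist_force: [0.5, 0.6, 0.4]
gripper_width: 0.999
```

Emit:
play_rows:
  hand: [1,1,1,1,1]
  offset:
    - [0,0.035,0]
    - [0,0.075,0]
    - [0,0.105,0]
    - [0,0.121,0]
    - [0,0.121,0]
  turn: [0,0,0,0,0]

```text
clock: 7.95
tcp_pos: [0.4567, -0.1507, 0.0145]
tool_rot: [-0.5, 0.501, -0.501, 0.498]
wrist_force: [0.4, -0.8, -0.2]
gripper_width: 1.003
```

Emit:
play_rows:
  hand: [-1,-1,-1,-1,-1]
  offset:
    - [0,0,0]
    - [0,0,0]
    - [0,0,0]
    - [0,0,0]
    - [0,0,0]
  turn: [0,0,0,0,0]

```text
clock: 8.45
tcp_pos: [0.4583, -0.1518, 0.0173]
tool_rot: [0.501, -0.5, 0.499, -0.5]
wrist_force: [0.5, 0.7, 6.3]
gripper_width: 0.408
```

Emit:
play_rows:
  hand: [-1,-1,-1,-1,-1]
  offset:
    - [0,0,0]
    - [0,0,0]
    - [0,0,0]
    - [0,0,0]
    - [0,0,0]
  turn: [0,0,0,0,0]

```text
clock: 8.95
tcp_pos: [0.4583, -0.1518, 0.0173]
tool_rot: [0.501, -0.5, 0.499, -0.5]
wrist_force: [-0.2, 0.8, 6.3]
gripper_width: 0.404
```

Run:
```python
from h import *
a=arm.capture("scene")[:,:,::-1]
c=cv2.resize(a[90:290,130:430],(780,520)); cv2.imwrite("pics/g3.png",np.clip(c*1.5,0,255).astype(np.uint8))
rel([[.5985,.1815,.15]])
```

```text
t 9.0 tcp [ 0.4583 -0.1518  0.0173] open 0.405 q [-0.4   0.46  1.88  0.    0.8  -0.4 ]
[0.598 0.182 0.15 ] -> [-0.3331 -0.1327  0.1409]
```

View pics/g3.png

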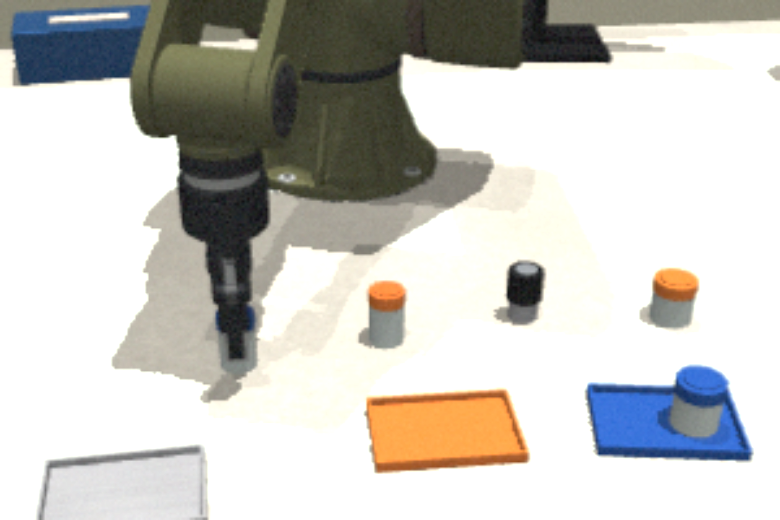

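Short blue is standing in the right half of the blue tray (crop 698,400), and tall blue is gripped centrally. I'll carry it over and place it.

Emit:
play_rows:
  hand: [-1,-1,-1,-1,-1]
  offset:
    - [0,-0.04,0]
    - [0,-0.09,0]
    - [0,-0.135,0]
    - [-0.04,-0.135,0.017]
    - [-0.083,-0.135,0.035]
  turn: [0,0,0,0,0]

```text
clock: 9.5
tcp_pos: [0.4933, -0.0684, 0.1533]
tool_rot: [-0.5, 0.499, -0.499, 0.502]
wrist_force: [-0.0, -0.4, -0.9]
gripper_width: 0.408
```

Emit:
play_rows:
  hand: [-1,-1,-1,-1,-1]
  offset:
    - [-0.043,0,0.018]
    - [-0.086,0,0.036]
    - [-0.129,0,0.054]
    - [-0.172,0,0.072]
    - [-0.21,0,0.088]
  turn: [0,0,0,0,0]

```text
clock: 10.0
tcp_pos: [0.5807, 0.1438, 0.1516]
tool_rot: [0.501, -0.5, 0.499, -0.5]
wrist_force: [-0.9, -0.9, -0.2]
gripper_width: 0.407
```

Emit:
play_rows:
  hand: [-1,-1,-1,-1,-1]
  offset:
    - [-0.03,0,0.013]
    - [-0.04,0,0.017]
    - [-0.04,0,0.017]
    - [-0.04,0,0.017]
    - [-0.04,0,0.017]
  turn: [0,0,0,0,0]

```text
clock: 10.5
tcp_pos: [0.5971, 0.1803, 0.1515]
tool_rot: [-0.5, 0.5, -0.5, 0.5]
wrist_force: [0.1, 0.1, -0.6]
gripper_width: 0.407
```

Run:
```python
from h import *
rel([[.5985,.1815,.0205]])
```

```text
t 10.5 tcp [0.5971 0.1803 0.1515] open 0.407 q [ 0.23  0.53  1.38 -0.    1.22  0.23]
[0.598 0.182 0.02 ] -> [-0.0012  0.131   0.0014]
```

Emit:
play_rows:
  hand: [-1,-1,-1,-1,-1]
  offset:
    - [-0.001,0.04,0.001]
    - [-0.001,0.08,0.001]
    - [-0.001,0.11,0.001]
    - [-0.001,0.125,0.001]
    - [-0.001,0.131,0.001]
  turn: [0,0,0,0,0]

```text
clock: 11.0
tcp_pos: [0.598, 0.1818, 0.0199]
tool_rot: [-0.5, 0.5, -0.5, 0.5]
wrist_force: [-10.5, -3.8, 30.9]
gripper_width: 0.407
```

Emit:
play_rows:
  hand: [-1,-1,1,1,1]
  offset:
    - [0,0,0]
    - [0,0,0]
    - [0,0,0]
    - [0,0,0]
    - [0,0,0]
  turn: [0,0,0,0,0]

```text
clock: 11.5
tcp_pos: [0.5984, 0.1826, 0.0208]
tool_rot: [0.501, -0.5, 0.5, -0.5]
wrist_force: [0.4, -0.5, 0.9]
gripper_width: 0.9
```

Emit:
play_rows:
  hand: [1,1,1,1,1]
  offset:
    - [0,0,0]
    - [0,-0.02,0]
    - [0,-0.05,0]
    - [0,-0.09,0]
    - [0,-0.12,0]
  turn: [0,0,0,0,0]

```text
clock: 12.0
tcp_pos: [0.5985, 0.1827, 0.1427]
tool_rot: [0.501, -0.5, 0.499, -0.5]
wrist_force: [-0.0, 0.5, 0.4]
gripper_width: 1.0
```

Emit:
play_rows:
  hand: [1,1,1,1,1]
  offset:
    - [0.035,0,-0.03]
    - [0.07,0,-0.06]
    - [0.105,0,-0.09]
    - [0.14,0,-0.12]
    - [0.175,0,-0.15]
  turn: [0,0,0,0,0]

```text
clock: 12.5
tcp_pos: [0.4471, 0.0064, 0.1404]
tool_rot: [0.501, -0.5, 0.499, -0.5]
wrist_force: [1.7, -1.1, -0.5]
gripper_width: 1.002
```

Emit:
play_rows:
  hand: [1,1]
  offset:
    - [0.015,0,-0.012]
    - [0.015,0,-0.012]
  turn: [0,0]

```text
clock: 12.7
tcp_pos: [0.4354, -0.0091, 0.1407]
tool_rot: [-0.5, 0.5, -0.5, 0.5]
wrist_force: [-0.1, -0.3, 1.2]
gripper_width: 0.999
```

Run:
```python
from h import *
rel([[.436,-.0096,.018]])
```

```text
t 12.7 tcp [ 0.4354 -0.0091  0.1407] open 0.999 q [-0.1   0.15  1.93 -0.    1.06 -0.1 ]
[ 0.436 -0.01   0.018] -> [0.0005 0.1227 0.0005]
```

Emit:
play_rows:
  hand: [1,1,1,1,1]
  offset:
    - [0,0.035,0]
    - [0,0.075,0]
    - [0,0.105,0]
    - [0,0.122,0]
    - [0,0.122,0]
  turn: [0,0,0,0,0]

```text
clock: 13.2
tcp_pos: [0.4357, -0.007, 0.0164]
tool_rot: [-0.5, 0.501, -0.501, 0.499]
wrist_force: [0.4, 0.2, 0.2]
gripper_width: 0.999
```

Emit:
play_rows:
  hand: [-1,-1,-1,-1,-1]
  offset:
    - [0,0,0]
    - [0,0,0]
    - [0,0,0]
    - [0,0,0]
    - [0,0,0]
  turn: [0,0,0,0,0]

```text
clock: 13.7
tcp_pos: [0.4371, -0.0076, 0.0193]
tool_rot: [0.501, -0.5, 0.499, -0.5]
wrist_force: [-1.9, 0.6, 9.3]
gripper_width: 0.405
```

Emit:
play_rows:
  hand: [-1,-1,-1,-1,-1]
  offset:
    - [0,0,0]
    - [0,0,0]
    - [0,0,0]
    - [0,0,0]
    - [0,0,0]
  turn: [0,0,0,0,0]

```text
clock: 14.2
tcp_pos: [0.4371, -0.0076, 0.0193]
tool_rot: [0.501, -0.5, 0.499, -0.5]
wrist_force: [-1.8, 1.2, 8.5]
gripper_width: 0.407
```

Emit:
play_rows:
  hand: [-1,-1,-1,-1,-1]
  offset:
    - [0,-0.04,0]
    - [0,-0.08,0]
    - [0,-0.1,0.03]
    - [0,-0.1,0.07]
    - [0,-0.1,0.11]
  turn: [0,0,0,0,0]

```text
clock: 14.7
tcp_pos: [0.5482, -0.0075, 0.12]
tool_rot: [0.501, -0.5, 0.499, -0.501]
wrist_force: [-0.1, -0.3, -0.4]
gripper_width: 0.408
```

Emit:
play_rows:
  hand: [-1,-1,-1]
  offset:
    - [0,0,0.04]
    - [0,0,0.04]
    - [0,0,0.04]
  turn: [0,0,0]

```text
clock: 15.0
tcp_pos: [0.5863, -0.0074, 0.1179]
tool_rot: [-0.5, 0.501, -0.5, 0.499]
wrist_force: [-1.1, -0.0, -0.9]
gripper_width: 0.404
```

Run:
```python
from h import *
a=arm.capture("scene")[:,:,::-1]
c=cv2.resize(a[90:290,130:430],(780,520)); cv2.imwrite("pics/g4.png",np.clip(c*1.5,0,255).astype(np.uint8))
rel([[.586,-.009,.021]])
```

```text
t 15.05 tcp [ 0.5859 -0.0074  0.1182] open 0.407 q [-0.08  0.49  1.53 -0.    1.12 -0.08]
[ 0.586 -0.009  0.021] -> [0.0016 0.0972 0.0002]
```

View pics/g4.png

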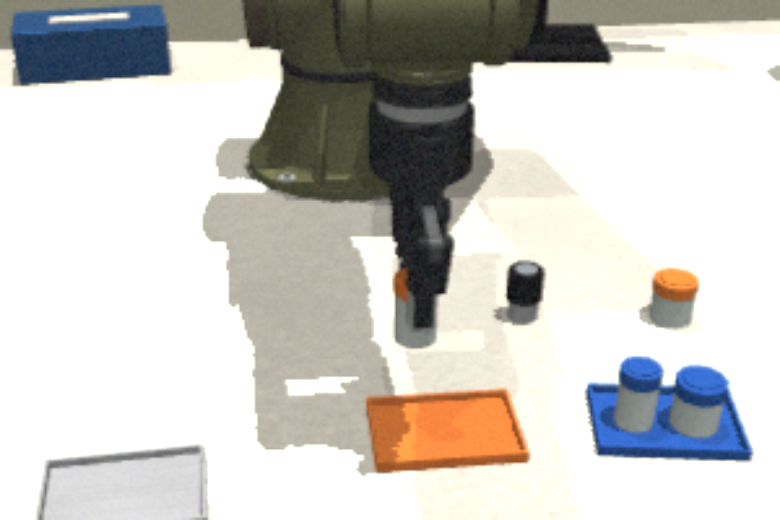

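Both blue pots stand in the blue tray, and tall orange is held upright over the orange tray. I'll place it and then move on to short orange.

Emit:
play_rows:
  hand: [-1,-1,-1,-1,-1]
  offset:
    - [0.001,0.035,0]
    - [0.001,0.065,0]
    - [0.001,0.085,0]
    - [0.001,0.093,0]
    - [0.001,0.0955,0]
  turn: [0,0,0,0,0]

```text
clock: 15.55
tcp_pos: [0.586, -0.0084, 0.0229]
tool_rot: [-0.5, 0.5, -0.5, 0.5]
wrist_force: [0.4, -0.5, 0.4]
gripper_width: 0.405
```

Emit:
play_rows:
  hand: [-1,1,1,1,1]
  offset:
    - [0,0,0]
    - [0,0,0]
    - [0,0,0]
    - [0,0,0]
    - [0,0,0]
  turn: [0,0,0,0,0]

```text
clock: 16.05
tcp_pos: [0.5866, -0.0084, 0.0231]
tool_rot: [0.5, -0.5, 0.5, -0.5]
wrist_force: [-0.4, -0.2, -0.5]
gripper_width: 0.998
```

Emit:
play_rows:
  hand: [1,1,1,1,1]
  offset:
    - [0,0,0]
    - [0,-0.02,0]
    - [0,-0.05,0]
    - [0,-0.09,0]
    - [0,-0.12,0]
  turn: [0,0,0,0,0]

```text
clock: 16.55
tcp_pos: [0.5867, -0.0084, 0.1451]
tool_rot: [0.501, -0.5, 0.499, -0.5]
wrist_force: [0.1, -0.4, -1.1]
gripper_width: 1.001
```

Emit:
play_rows:
  hand: [1,1,1,1,1]
  offset:
    - [-0.04,0,-0.021]
    - [-0.08,0,-0.042]
    - [-0.12,0,-0.063]
    - [-0.16,0,-0.084]
    - [-0.2,0,-0.105]
  turn: [0,0,0,0,0]

```text
clock: 17.05
tcp_pos: [0.4801, 0.1928, 0.143]
tool_rot: [0.5, -0.5, 0.5, -0.5]
wrist_force: [0.2, 0.3, 0.7]
gripper_width: 0.997
```

Emit:
play_rows:
  hand: [1,1,1,1]
  offset:
    - [-0.04,0,-0.02]
    - [-0.08,0,-0.04]
    - [-0.088,0,-0.044]
    - [-0.088,0,-0.044]
  turn: [0,0,0,0]

```text
clock: 17.45
tcp_pos: [0.4365, 0.2804, 0.1428]
tool_rot: [0.501, -0.501, 0.499, -0.499]
wrist_force: [0.3, -0.6, -0.1]
gripper_width: 0.998
```

Run:
```python
from h import *
rel([[.437,.2796,.0125]])
```

```text
t 17.45 tcp [0.4365 0.2804 0.1428] open 0.998 q [ 0.5   0.32  1.71 -0.    1.11  0.5 ]
[0.437 0.28  0.012] -> [0.0008 0.1303 0.0004]
```

Emit:
play_rows:
  hand: [1,1,1,1,1]
  offset:
    - [0,0.035,0]
    - [0,0.075,0]
    - [0,0.11,0]
    - [0,0.13,0]
    - [0,0.13,0]
  turn: [0,0,0,0,0]

```text
clock: 17.95
tcp_pos: [0.4365, 0.2774, 0.0103]
tool_rot: [-0.498, 0.502, -0.501, 0.5]
wrist_force: [0.2, 0.4, -0.3]
gripper_width: 0.999
```

Emit:
play_rows:
  hand: [-1,-1,-1,-1,-1]
  offset:
    - [0,0,0]
    - [0,0,0]
    - [0,0,0]
    - [0,0,0]
    - [0,0,0]
  turn: [0,0,0,0,0]

```text
clock: 18.45
tcp_pos: [0.4379, 0.2796, 0.0143]
tool_rot: [0.501, -0.5, 0.499, -0.5]
wrist_force: [-1.2, -3.0, 7.4]
gripper_width: 0.497
```

Emit:
play_rows:
  hand: [-1,-1,-1,-1,-1]
  offset:
    - [0,0,0]
    - [0,0,0]
    - [0,0,0]
    - [0,0,0]
    - [0,0,0]
  turn: [0,0,0,0,0]

```text
clock: 18.95
tcp_pos: [0.4378, 0.2795, 0.0143]
tool_rot: [0.501, -0.5, 0.499, -0.5]
wrist_force: [-1.6, -2.9, 8.8]
gripper_width: 0.493
```

Emit:
play_rows:
  hand: [-1,-1,-1,-1,-1]
  offset:
    - [0,-0.04,0]
    - [0,-0.09,0]
    - [0,-0.135,0]
    - [0.03,-0.135,0.02]
    - [0.07,-0.135,0.045]
  turn: [0,0,0,0,0]

```text
clock: 19.45
tcp_pos: [0.4828, 0.2099, 0.1503]
tool_rot: [0.503, -0.5, 0.498, -0.5]
wrist_force: [0.7, 1.3, -1.3]
gripper_width: 0.5
```

Emit:
play_rows:
  hand: [-1,-1,-1,-1,-1]
  offset:
    - [0.04,0,0.026]
    - [0.08,0,0.052]
    - [0.12,0,0.078]
    - [0.155,0,0.1]
    - [0.165,0,0.106]
  turn: [0,0,0,0,0]

```text
clock: 19.95
tcp_pos: [0.5899, 0.0411, 0.1484]
tool_rot: [-0.5, 0.499, -0.5, 0.501]
wrist_force: [0.5, 1.0, -1.0]
gripper_width: 0.491
```

Emit:
play_rows:
  hand: [-1,-1]
  offset:
    - [0,0,0]
    - [0,0,0]
  turn: [0,0]

```text
clock: 20.15
tcp_pos: [0.588, 0.0454, 0.1481]
tool_rot: [0.5, -0.5, 0.5, -0.5]
wrist_force: [0.6, -1.2, -0.8]
gripper_width: 0.497
```

Run:
```python
from h import *
a=arm.capture("scene")[:,:,::-1]
c=cv2.resize(a[90:290,130:430],(780,520)); cv2.imwrite("pics/g5.png",np.clip(c*1.5,0,255).astype(np.uint8))
rel([[.588,.046,.018]])
```

```text
t 20.2 tcp [0.5879 0.0458 0.1481] open 0.498 q [0.02 0.46 1.5  0.   1.18 0.01]
[0.588 0.046 0.018] -> [-2.000e-04  1.301e-01  1.000e-04]
```

View pics/g5.png

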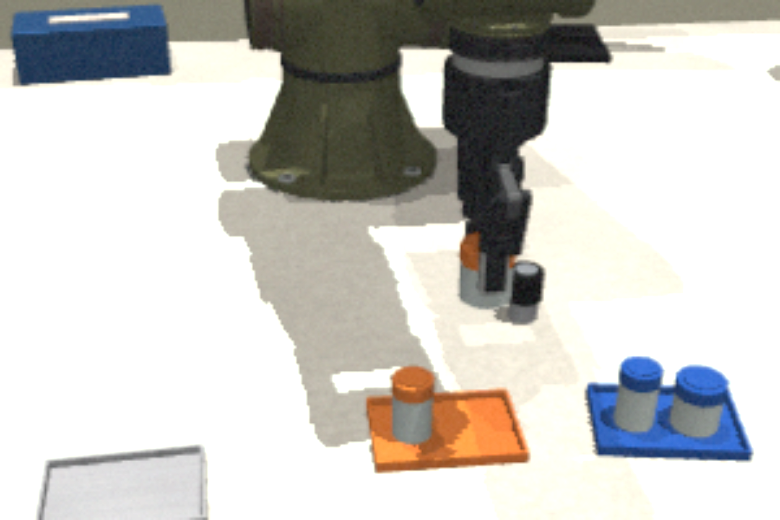

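Tall orange stands in the left half of the orange tray, and short orange is held upright above the right half. I'll place it and then go to the eyepiece.

Emit:
play_rows:
  hand: [-1,-1,-1,-1,-1]
  offset:
    - [0,0.04,0]
    - [0,0.08,0]
    - [0,0.11,0]
    - [0,0.126,0]
    - [0,0.13,0]
  turn: [0,0,0,0,0]

```text
clock: 20.7
tcp_pos: [0.5875, 0.0456, 0.0173]
tool_rot: [-0.5, 0.501, -0.5, 0.499]
wrist_force: [-11.8, 1.5, 17.7]
gripper_width: 0.5
```

Emit:
play_rows:
  hand: [-1,1,1,1,1]
  offset:
    - [0,0,0]
    - [0,0,0]
    - [0,0,0]
    - [0,0,0]
    - [0,0,0]
  turn: [0,0,0,0,0]

```text
clock: 21.2
tcp_pos: [0.5886, 0.0446, 0.0181]
tool_rot: [0.5, -0.5, 0.5, -0.5]
wrist_force: [0.0, -0.3, 0.8]
gripper_width: 0.998
```

Emit:
play_rows:
  hand: [1,1,1,1,1]
  offset:
    - [0,0,0]
    - [0,-0.02,0]
    - [0,-0.05,0]
    - [0,-0.09,0]
    - [0,-0.125,0]
  turn: [0,0,0,0,0]

```text
clock: 21.7
tcp_pos: [0.5884, 0.0445, 0.1446]
tool_rot: [0.5, -0.5, 0.5, -0.5]
wrist_force: [0.9, -0.7, -0.9]
gripper_width: 0.998
```

Emit:
play_rows:
  hand: [1,1,1,1,1]
  offset:
    - [-0.02,0,-0.04]
    - [-0.04,0,-0.08]
    - [-0.06,0,-0.12]
    - [-0.08,0,-0.16]
    - [-0.085,0,-0.175]
  turn: [0,0,0,0,0]

```text
clock: 22.2
tcp_pos: [0.4105, 0.1305, 0.1428]
tool_rot: [-0.501, 0.501, -0.499, 0.499]
wrist_force: [1.0, 0.9, 0.8]
gripper_width: 0.999
```

Emit:
play_rows:
  hand: [1,1]
  offset:
    - [0,0,0]
    - [0,0,0]
  turn: [0,0]

```text
clock: 22.4
tcp_pos: [0.414, 0.1293, 0.1432]
tool_rot: [0.501, -0.5, 0.499, -0.5]
wrist_force: [0.1, -0.1, 0.6]
gripper_width: 1.006
```

Run:
```python
from h import *
rel([[.413,.1306,.018]])
```

```text
t 22.4 tcp [0.414  0.1293 0.1432] open 1.006 q [ 0.22  0.14  1.93 -0.    1.06  0.22]
[0.413 0.131 0.018] -> [-0.0013  0.1252 -0.0011]
```

Emit:
play_rows:
  hand: [1,1,1,1,1]
  offset:
    - [-0.001,0.035,-0.001]
    - [-0.001,0.075,-0.001]
    - [-0.001,0.105,-0.001]
    - [-0.001,0.123,-0.001]
    - [-0.001,0.123,-0.001]
  turn: [0,0,0,0,0]

```text
clock: 22.9
tcp_pos: [0.412, 0.1296, 0.0176]
tool_rot: [-0.499, 0.501, -0.501, 0.499]
wrist_force: [0.1, 0.2, -0.4]
gripper_width: 1.001
```

Emit:
play_rows:
  hand: [-1,-1,-1,-1,-1]
  offset:
    - [0,0,0]
    - [0,0,0]
    - [0,0,0]
    - [0,0,0]
    - [0,0,0]
  turn: [0,0,0,0,0]

```text
clock: 23.4
tcp_pos: [0.4129, 0.1305, 0.0208]
tool_rot: [0.501, -0.5, 0.499, -0.5]
wrist_force: [-1.5, -0.7, 8.1]
gripper_width: 0.398
```

Emit:
play_rows:
  hand: [-1,-1,-1,-1,-1]
  offset:
    - [0,0,0]
    - [0,0,0]
    - [0,0,0]
    - [0,0,0]
    - [0,0,0]
  turn: [0,0,0,0,0]

```text
clock: 23.9
tcp_pos: [0.4129, 0.1305, 0.0208]
tool_rot: [0.501, -0.5, 0.499, -0.5]
wrist_force: [-0.9, -0.4, 8.2]
gripper_width: 0.402
```

Emit:
play_rows:
  hand: [-1,-1,-1,-1,-1]
  offset:
    - [0,-0.04,0]
    - [0,-0.09,0]
    - [0,-0.135,0]
    - [0.035,-0.135,0.02]
    - [0.075,-0.135,0.043]
  turn: [0,0,0,0,0]

```text
clock: 24.4
tcp_pos: [0.4562, 0.0553, 0.1569]
tool_rot: [0.502, -0.5, 0.498, -0.5]
wrist_force: [0.2, 0.3, -2.0]
gripper_width: 0.4
```

Emit:
play_rows:
  hand: [-1,-1,-1,-1,-1]
  offset:
    - [0.04,0,0.023]
    - [0.08,0,0.046]
    - [0.12,0,0.069]
    - [0.16,0,0.092]
    - [0.2,0,0.115]
  turn: [0,0,0,0,0]

```text
clock: 24.9
tcp_pos: [0.5713, -0.1463, 0.1552]
tool_rot: [0.5, -0.5, 0.5, -0.5]
wrist_force: [0.9, -0.2, -0.7]
gripper_width: 0.402
```

Emit:
play_rows:
  hand: [-1,-1,-1,-1,-1]
  offset:
    - [0.04,0,0.023]
    - [0.08,0,0.046]
    - [0.102,0,0.057]
    - [0.102,0,0.057]
    - [0.102,0,0.057]
  turn: [0,0,0,0,0]

```text
clock: 25.4
tcp_pos: [0.6275, -0.2464, 0.1545]
tool_rot: [-0.5, 0.5, -0.5, 0.5]
wrist_force: [0.4, 0.9, -0.8]
gripper_width: 0.399
```

Run:
```python
from h import *
a=arm.capture("scene")[:,:,::-1]
c=cv2.resize(a[90:310,130:430],(780,572)); cv2.imwrite("pics/g6.png",np.clip(c*1.5,0,255).astype(np.uint8))
rel([[.628,-.247,.024]])
```

```text
t 25.45 tcp [ 0.6275 -0.2458  0.1548] open 0.396 q [-0.43  0.64  1.21  0.    1.29 -0.43]
[ 0.628 -0.247  0.024] -> [0.0013 0.1308 0.0005]
```

View pics/g6.png

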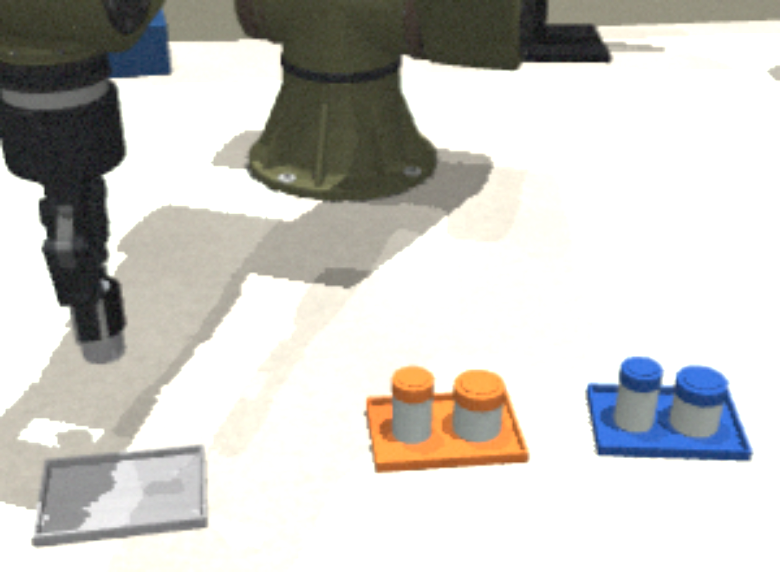

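Both orange pots are in their tray, and the eyepiece is held upright, barrel down. I'll place it.

Emit:
play_rows:
  hand: [-1,-1,-1,-1,-1]
  offset:
    - [0.001,0.04,0]
    - [0.001,0.08,0]
    - [0.001,0.11,0]
    - [0.001,0.126,0]
    - [0.001,0.13,0]
  turn: [0,0,0,0,0]

```text
clock: 25.95
tcp_pos: [0.6274, -0.2464, 0.0239]
tool_rot: [-0.5, 0.501, -0.5, 0.499]
wrist_force: [0.4, -0.7, -0.8]
gripper_width: 0.399
```

Emit:
play_rows:
  hand: [-1,1,1,1,1]
  offset:
    - [0,0,0]
    - [0,0,0]
    - [0,0,0]
    - [0,0,0]
    - [0,0,0]
  turn: [0,0,0,0,0]

```text
clock: 26.45
tcp_pos: [0.628, -0.2475, 0.0254]
tool_rot: [0.5, -0.5, 0.499, -0.5]
wrist_force: [0.2, 0.3, 0.1]
gripper_width: 0.995
```

Emit:
play_rows:
  hand: [1,1,1,1,1]
  offset:
    - [0,0,0]
    - [0,-0.02,0]
    - [0,-0.05,0]
    - [0,-0.09,0]
    - [0,-0.13,0]
  turn: [0,0,0,0,0]

```text
clock: 26.95
tcp_pos: [0.6275, -0.2473, 0.156]
tool_rot: [-0.5, 0.5, -0.5, 0.499]
wrist_force: [0.6, -0.6, 0.3]
gripper_width: 0.998
```

Emit:
play_rows:
  hand: [1,1,1,1,1]
  offset:
    - [0,-0.02,-0.04]
    - [0,-0.04,-0.08]
    - [0,-0.05,-0.12]
    - [0,-0.05,-0.16]
    - [0,-0.05,-0.2]
  turn: [0,0,0,0,0]

```text
clock: 27.45
tcp_pos: [0.4262, -0.2475, 0.2052]
tool_rot: [0.5, -0.5, 0.499, -0.5]
wrist_force: [-0.2, -1.4, 0.8]
gripper_width: 1.0
```

Run:
```python
from h import *
a=arm.capture("scene")[:,:,::-1]; b=arm.capture("top")[:,:,::-1]
c=np.vstack([cv2.resize(a[170:310,50:490],(792,252)),cv2.resize(b[135:265,90:450],(792,286))]); cv2.imwrite("pics/end.png",np.clip(c*1.5,0,255).astype(np.uint8))
cv2.imwrite("pics/endtop.png",b)
im=b;hsv=cv2.cvtColor(im,cv2.COLOR_BGR2HSV)
rel([.6,0,.2])
for nm,uv,z in(("eyepiece?",proj("top",[.628,-.247,.054]),0),):print(nm,uv)
```

```text
t 27.55 tcp [ 0.4246 -0.2475  0.2052] open 1.001 q [-0.6   0.19  1.72 -0.    1.23 -0.6 ]
[0.6 0.  0.2] -> [-0.2476  0.0051  0.1753]
eyepiece? [357.97850467 159.84311806]
```

View pics/end.png

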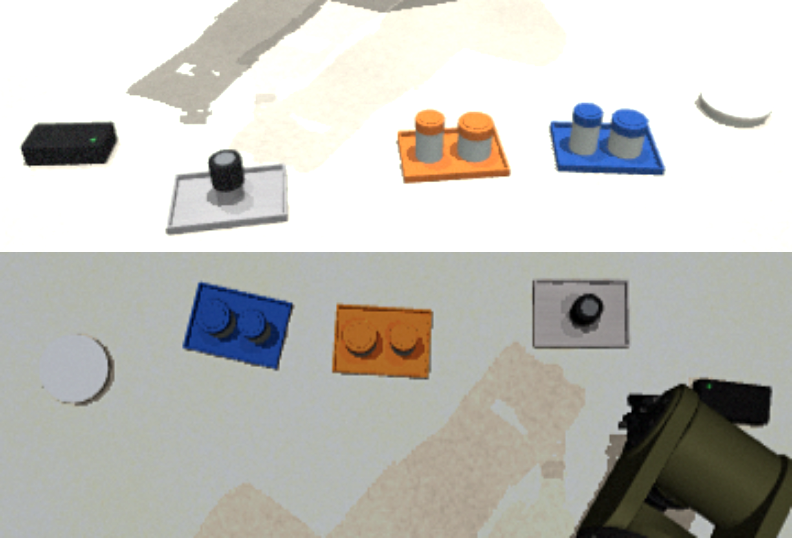

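In both views all five objects stand upright, well inside the right trays. The brick and dish haven't moved and the arm is clear at z = 0.2 m, so I'm handing it in.

```bash
python3 -c "
from bench import arm
print(arm.job_done())"
```

```text
the job is handed in; nothing more can be done
None
```

I moved all five objects one at a time and handed the job in at about 27.6 s. Both blue-lidded pots are in the blue tray, both orange-lidded pots in the orange tray, and the eyepiece is lens up in the steel tray.

- **Final check:** the last scene and top pictures show all five upright inside the right trays. The power supply and culture dish look unmoved, and the gripper is open and clear at about 0.2 m. I judged the final positions by eye and did not measure them again.
- **Disagreements:** the first position estimates from the two cameras differed by about 7 mm in x. I put this down to my pixel readings in the scene view and used the top view, and every grasp held.
- **Forces:** tall blue read about 31 N at the wrist as it was set down and short orange about 18 N. The wrist limit is 120 N.

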